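# Swing the stirrer over the beaker

### The job

With a fingertip, gently push the black rubber-faced end of the stirrer stand's crossbar so that the stirrer swings round and its shaft hangs over the middle of the tall straight-sided beaker, not the low dish. Only push the bar: do not pinch it, do not touch the stirrer itself, and leave the beaker, the dish and everything else on the bench standing where they are. Finish with the stirrer at rest there.

Things in the scene. Friction and masses are not known exactly. Their poses are not given: they have to be found in the camera images.
- swing (a joint): Hinge of the crossbar about the stand's vertical post, rad; grows counter-clockwise seen from above, so that the stirrer on the far side of the post goes to the robot's left (+y) and the rubber-faced end on the near side goes to the right (-y). Stops at -1.4 and +1.4. It has friction (about 1.6 N at the push point, 0.22 N m) with some damping (0.15 N m s), and stays where it is left.
- pivot (a point): Point on the post's axis at the middle height of the crossbar, 170 mm above the bench. The round post is 13 mm thick and ends 215 mm above the bench; the bar's hub is 38 mm across and reaches from 152 to 192 mm. The stand's black base plate (180 x 150 x 12 mm) is fixed. The point's axes turn with the bar: its x axis points from the post along the bar to the stirrer, its z axis up.
- push_point (a point): Middle of the crossbar, 135 mm from the post's axis on the side away from the stirrer, where a finger pushes. The bar here is a flat steel bar on edge, level, 24 mm high (158 to 182 mm above the bench) and 16 mm thick with its rubber pads; it ends 175 mm from the post's axis. Axes as pivot's: x from here to the post.
- pad_left: Black rubber pad, 85 x 4 x 18 mm, on the bar's left face as seen from the robot (the +y face in pivot's axes), 85 to 170 mm from the post's axis; origin at its middle. Pushing on it, to the right, makes the joint value grow.
- pad_right: The same pad on the bar's right face (the -y face in pivot's axes). Pushing on it, to the left, makes the joint value fall.
- stirrer: White motor, a round upright cylinder 58 mm across, with chuck and shaft, carried by the crossbar 160 mm from the post's axis on the far side; it reaches from 108 to 285 mm above the bench. Origin on its axis, 170 mm above the bench.
- shaft_tip (a point): Centre of the lower end of the stirrer's shaft, which carries a small steel disc 24 mm across, 108 mm above the bench and 160 mm from the post's axis.
- beaker: Loose tall straight steel beaker, open at the top, 74 mm across and 90 mm high, standing on one of two round black mats (104 mm across, 4 mm thick). Origin at the centre of its underside. Its centre is 160 mm from the post's axis, so the shaft can come right over its middle; its rim stays 14 mm below the shaft's end.
- dish: Loose low steel dish, 100 mm across and 38 mm high, on the other mat. Origin at the centre of its underside. To be left alone.
- wash_bottle: Loose white wash bottle, 60 mm across, 171 mm high, with an orange cap and a spout reaching 53 mm from its axis. Origin at the centre of its underside. To be left alone.
- tape: Loose roll of tape lying flat, a ring 90 mm across and 24 mm high. Origin at the centre of its underside. To be left alone.
- jar: Loose amber jar, 56 mm across and 70 mm high. Origin at the centre of its underside. To be left alone.
Things that resemble listed ones, but are neither listed nor needed, are in the scene too. What is shaped like the beaker but blue or turquoise is not meant.

How it is judged (in metres and radians):
On the way:
1. a finger pushes on one of the bar's rubber pads ((contact force between the fingers and pad_left above 0.3 N or contact force between the fingers and pad_right above 0.3 N)), for 0.05 s.
At the end, for the whole second after the job is handed in: The shaft's lower end is within 12 mm of the beaker's axis (seen from above), the bar is at rest, the beaker stands upright, and beaker, dish, wash bottle, tape and jar are within 15 mm of where they started (horizontal distance between shaft_tip and beaker below 0.012 m and velocity of joint swing between -0.03 and 0.03 rad/s and angle between beaker's own z axis and vertical below 0.1 rad and distance of each of beaker, dish, wash_bottle, tape, jar from where it was at the start of the episode below 0.015 m); the robot touches nothing.
It fails at once if the beaker, the dish or a bystander is moved by more than 15 mm (distance of any of beaker, dish, wash_bottle, tape, jar from where it was at the start of the episode above 0.015 m).
It fails at once if the bar is pinched: both of its pads are pressed at once with more than 2 N (contact force between the fingers and pad_left above 2 N and contact force between the fingers and pad_right above 2 N).
It fails at once if the robot touches the stirrer (contact force between any of the fingers, the arm and stirrer above 0.5 N).
It fails at once if the bar is flung round (faster than 2.5 rad/s) (velocity of joint swing above 2.5 rad/s or velocity of joint swing below -2.5 rad/s).
It also fails if it takes over 45 s, if anything falls off the work surface, if the arm or the gripper's body presses on something with over 40 N, if the wrist force passes 120 N, or if a joint passes its speed limit or range.

### The arm

A 6-joint arm with a two-finger parallel gripper is mounted at the origin on the work surface. World frame = base frame: x ahead of the robot, y to its left, z up, the work surface at z = 0. Lengths are in m, angles in degrees, forces in N, time in s.
With the tool pointing down it reaches from about 0.35 to 0.875 m from the base axis. Payload 4.2 kg.
Tool frame: the origin (TCP) lies midway between the tips of the shut fingers; the grasp point (between the pads) lies 19 mm behind it; z points along the fingers, y is the direction in which the jaws open and shut (so a half turn about z gives the same grasp; the last joint's range is limited). The gripper opens to 87 mm and grips with 3 to 60 N. Pads are 19 mm wide; open, the fingers measure 117 mm over their backs; the gripper's body (75 mm by 190 mm) begins 51 mm behind the grasp point.
Start: joints at [-50.214, 22.042, 0.453, 0, -68.411, -14.817], TCP at [0.264, -0.567, 0.223] pointing down, gripper open.
Joint ranges: [-179.83, 179.83], [-69.29, 118.12], [-61.27, 80.66], [-181.25, 117.63], [-171.15, -9.14], [-177.46, 177.46]. Speed limits (degrees/s): [159.86, 159.86, 180, 180, 180, 180].

### API

Orientations are given as a 3x3 rotation matrix whose columns are the frame's x, y, z axes.
In Python, from station import r gives the robot as it stands.
- The arm moves only by the tool servo_tool, never from a script. Its arguments are lists of equal length, an entry for each row: "slide": the shift along the world's x, y, z in units of 60 mm (1.0 is 60 mm), a list of three; "twist": the turn, a rotation vector about the world's x, y, z in units of 6 degrees (1.0 is 6 degrees), a list of three; "gripper": the closure, from 0 (fully open) to 1 (shut). In form: {"slide": [[x, y, z], ...], "twist": [[wx, wy, wz], ...], "gripper": [gripper, ...]}. A call has 1 to 12 rows; each row shifts and turns the commanded pose from where the row before left it; what a row does not reach is not made up. A row lasts 1/8 s, in which the tool goes at most 62.5 mm and 10.7 degrees, less where a joint would pass 70% of its speed; a pose out of reach is approached as far as the arm can. A call is refused whole if a number of a shift passes 1 or a number of a turn 1, either way. A call with a gripper value outside its range is refused whole. The fingers move at their own pace and stop on an object; the grip force is fixed at half the most. Time passes only in rows, so rows that do not move let the fingers close. It gives the time, the measured TCP pose, the force and the opening at its end, in the units of the state.
- r.sense(): the state, without advancing time (a new reading comes with each control period).
- r.capture(name): name is "scene" or "side" or "wrist"; returns a dict with "image" (480x640x3 uint8, blue, green, red), "intrinsics" (3x3 intrinsics, pixels), "R" (3x3) and "t" (3): a world point X has camera coordinates R X + t. Camera axes: x right, y down, z forward; pixel columns grow to the right and rows downward; lengths in m; the calibration is good to about 2 mm. A picture is of the moment at which its call begins. There is no depth.
- r.finish_job(): hands the job in, once; it reports no verdict.
The state is a dict: "time_s": time; "joints": joint angles; "joint_velocities": joint speeds; "effort": joint torques, N m; "tcp_pos": TCP position; "ee_rot": TCP orientation; "wrist_force": force on the tool from outside, world axes, zero at the start; "moment": the same for the moment, N m; "gripper_width": opening from 0.0 (shut) to 1.0 (fully open).
Only numpy, scipy, OpenCV 4.12 (cv2) and the standard library are available. Lean on these libraries where they do the work, as an engineer would, in place of code of your own. Each camera call takes 0.05 s, during which the arm holds its last target.

## Working session

There is one attempt and no reset: what is moved stays moved. The work goes in short steps, Python scripts to look and compute and a tool call to move; the robot and the scene stay as the last step left them, time stands still between calls to the robot, and variables do not carry over. Pictures are saved under pics/ and viewed, and the job is handed in when it is done.

Besides the shell and the picture viewer there is one more tool, called after "Call:" as a command line: name --argument value ..., lists and objects as JSON in quotes. servo_tool: Moves the arm, as the interface text tells. Its arguments: {"type":"object","properties":{"slide":{"type":"array","items":{"type":"array","items":{"type":"number"}}},"twist":{"type":"array","items":{"type":"array","items":{"type":"number"}}},"gripper":{"type":"array","items":{"type":"number"}}},"required":["slide","twist","gripper"]}

```bash
mkdir -p pics; python3 - <<'E'
from station import r
import cv2,json,pickle
s=r.sense();print(s['time_s'],s['tcp_pos'],s['ee_rot'],s['gripper_width'])
d={}
for n in("scene","side"):
    c=r.capture(n);cv2.imwrite(f"pics/{n}0.png",c["image"]);d[n]=c
    print(n,c["intrinsics"],c["R"],c["t"])
pickle.dump(d,open("c0.pkl","wb"))
E
```

```text
0.0 [ 0.2635816  -0.56603868  0.22145553] [[-9.06614809e-01 -4.21957981e-01 -1.02498564e-03]
 [-4.21959211e-01  9.06612744e-01  1.93833759e-03]
 [ 1.11368028e-04  2.18982770e-03 -9.99997596e-01]] 0.997125748221417
scene [[480.86159833   0.         327.77491754]
 [  0.         480.86159833 236.85632176]
 [  0.           0.           1.        ]] [[ 0.69119629  0.72252137 -0.01451065]
 [ 0.62378973 -0.60664265 -0.4928195 ]
 [-0.3648754   0.33158342 -0.87001056]] [-0.3901747  -0.29999635  1.51155913]
side [[515.05435446   0.         322.146917  ]
 [  0.         515.05435446 242.2222062 ]
 [  0.           0.           1.        ]] [[-0.93399702 -0.35714744 -0.0097606 ]
 [-0.17567816  0.48287169 -0.85788817]
 [ 0.31110568 -0.79955027 -0.51374372]] [0.54673662 0.22208428 0.9962218 ]
```

View pics/scene0.png

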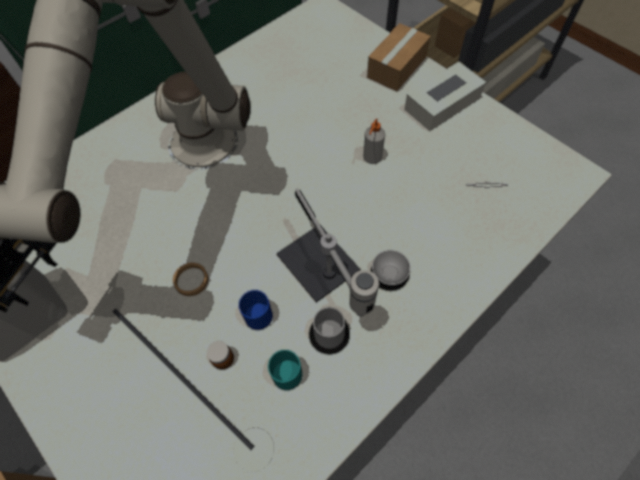

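View pics/side0.png

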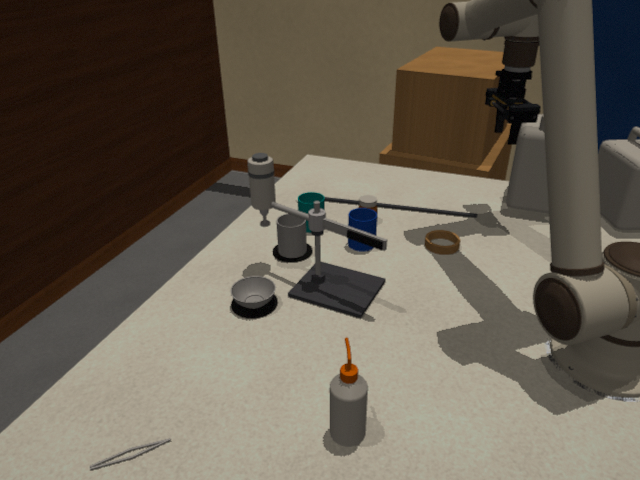

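The scene picture shows the post near (330,240), the pad end at (298,193), the stirrer at (364,285), the steel beaker at (329,328) and the dish at (391,267). I'll zoom in to measure them.

```bash
python3 - <<'E'
import cv2,pickle
d=pickle.load(open("c0.pkl","rb"))
a=d["scene"]["image"][170:370,270:430];cv2.imwrite("pics/sc_z.png",cv2.resize(a,None,fx=3,fy=3,interpolation=cv2.INTER_CUBIC)*1)
a=d["side"]["image"][140:325,220:400];cv2.imwrite("pics/si_z.png",cv2.resize(a,None,fx=3,fy=3,interpolation=cv2.INTER_CUBIC))
E
```

```text
(no output)
```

View pics/sc_z.png

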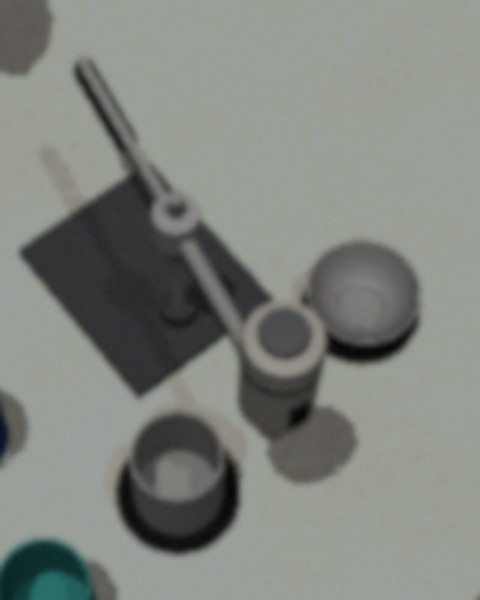

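View pics/si_z.png

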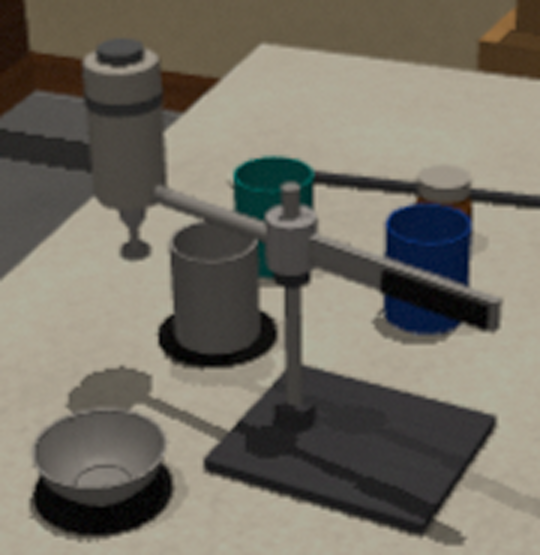

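```bash
cat > h.py <<'E'
import numpy as np,pickle,cv2
def ray(c,u,v,z):
    K,R,t=[np.array(c[k]) for k in("intrinsics","R","t")]
    o=-R.T@t; q=R.T@np.linalg.solve(K,[u,v,1.]); return o+q*(z-o[2])/q[2]
def proj(c,X):
    K,R,t=[np.array(c[k]) for k in("intrinsics","R","t")]
    p=K@(R@np.atleast_2d(X).T+t[:,None]); return (p[:2]/p[2]).T
def circ(x,y,z,r,n=60):
    a=np.linspace(0,2*np.pi,n);return np.c_[x+r*np.cos(a),y+r*np.sin(a),0*a+z]
def draw(im,c,X,o,s,col):
    p=(proj(c,X)-o+0.5)*s-.5;cv2.polylines(im,[np.round(p).astype(int)],False,col,1)
E
python3 - <<'E'
from h import *
d=pickle.load(open("c0.pkl","rb"));S=d["scene"];D=d["side"]
s=lambda u,v,z:print(ray(S,270+u/3,170+v/3,z).round(4),end=' ')
e=lambda u,v,z:print(ray(D,220+u/3,140+v/3,z).round(4))
print("post");s(178,206,.215);e(290,187,.215)
print("beaker");s(179,458,.094);e(214,243,.094)
print("stir");s(285,333,.285);e(121,50,.285)
print("tip");e(135,250,.108)
print("barend");s(84,62,.182);e(492,299,.182)
print("dish");s(362,293,.042);e(100,450,.042)
E
```

```text
post
[ 0.6172 -0.0413  0.215 ] [ 0.6084 -0.0333  0.215 ]
beaker
[ 0.7288 -0.1493  0.094 ] [ 0.7204 -0.1404  0.094 ]
stir
[ 0.7653 -0.0839  0.285 ] [ 0.7564 -0.0713  0.285 ]
tip
[ 0.7646 -0.0845  0.108 ]
barend
[0.451  0.0101 0.182 ] [0.4454 0.0149 0.182 ]
dish
[0.7178 0.0785 0.042 ] [0.7115 0.0896 0.042 ]
```

```bash
python3 - <<'E'
from h import *
d=pickle.load(open("c0.pkl","rb"));S=d["scene"];D=d["side"]
P=lambda c:np.array(c["intrinsics"])@np.c_[c["R"],c["t"]]
for n,a,b in [("post",(178,206),(290,187)),("beaker",(179,458),(214,243)),("stir",(285,333),(121,50)),("barend",(84,62),(492,299)),("dish",(362,293),(100,450))]:
    X=cv2.triangulatePoints(P(S),P(D),np.array([270+a[0]/3-.33,170+a[1]/3-.33]),np.array([220+b[0]/3-.33,140+b[1]/3-.33])).ravel();X=X[:3]/X[3]
    print(n,X.round(4),(proj(S,X)-[270+a[0]/3-.33,170+a[1]/3-.33]).round(1),(proj(D,X)-[220+b[0]/3-.33,140+b[1]/3-.33]).round(1))
E
```

```text
post [ 0.6133 -0.0403  0.2114] [[-0.6 -0.2]] [[-0.5  0.1]]
beaker [ 0.7258 -0.1486  0.0896] [[-0.3 -0.1]] [[-0.3  0.1]]
stir [ 0.7632 -0.0823  0.2808] [[-0. -0.]] [[-0.  0.]]
barend [0.4477 0.0109 0.1798] [[-0.3 -0.1]] [[-0.3  0.1]]
dish [0.716  0.0816 0.0364] [[0.4 0.1]] [[ 0.4 -0. ]]
```

Call:
servo_tool --slide '[[0.28,0.68,0],[0.28,0.68,0],[0.28,0.68,0],[0.28,0.68,0],[0.28,0.68,0],[0.28,0.68,0],[0.28,0.68,0],[0.28,0.68,0],[0.28,0.68,0],[0.28,0.68,0],[0.28,0.68,0],[0,0,0]]' --twist '[[0,0,0.74],[0,0,0.74],[0,0,0.74],[0,0,0.74],[0,0,0.74],[0,0,0.74],[0,0,0.74],[0,0,0.74],[0,0,0.74],[0,0,0.74],[0,0,0.74],[0,0,0]]' --gripper '[1,1,1,1,1,1,1,1,1,1,1,1]'

```text
time_s: 1.6
tcp_pos: [0.4493, -0.1157, 0.2223]
ee_rot: [[-0.275, -0.962, -0.0], [-0.962, 0.275, 0.0], [-0.0, 0.0, -1.0]]
wrist_force: [-0.7, -0.5, 0.4]
gripper_width: 0.01
```

Call:
servo_tool --slide '[[0.14,0.35,0],[0.14,0.35,0],[0,0,-0.32],[0,0,-0.32],[0,0,-0.31],[0,0,0]]' --twist '[[0,0,0],[0,0,0],[0,0,0],[0,0,0],[0,0,0],[0,0,0]]' --gripper '[1,1,1,1,1,1]'

```text
time_s: 2.35
tcp_pos: [0.464, -0.0765, 0.1642]
ee_rot: [[-0.28, -0.96, -0.004], [-0.96, 0.28, -0.0], [0.002, 0.004, -1.0]]
wrist_force: [0.5, -1.0, 0.2]
gripper_width: 0.006
```

```bash
python3 - <<'E'
from station import r
from h import *
d={n:r.capture(n) for n in("scene","side")}
pickle.dump(d,open("c1.pkl","wb"))
a=cv2.resize(d["scene"]["image"][150:350,230:430],None,fx=2,fy=2,interpolation=cv2.INTER_CUBIC)
b=cv2.resize(d["side"]["image"][120:320,220:420],None,fx=2,fy=2,interpolation=cv2.INTER_CUBIC)
cv2.imwrite("pics/s1.png",np.hstack([a,b]))
print(r.sense()["tcp_pos"])
E
```

```text
[ 0.46557626 -0.07627631  0.16594569]
```

View pics/s1.png

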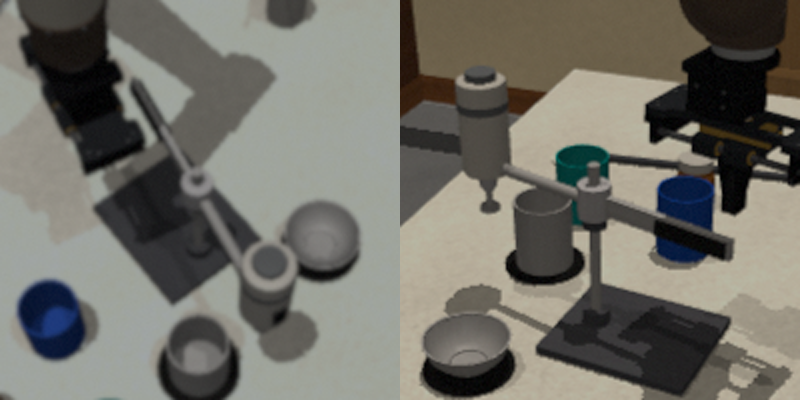

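The closed fingertip stands to the right of the bar, at the bar's height, with nothing in between. I'll push most of the way along the arc, then measure again.

Call:
servo_tool --slide '[[0.07,0.32,-0.02],[0.07,0.32,-0.02],[0.07,0.3,0],[0.03,0.1,0],[0.03,0.1,0],[0.03,0.1,0],[0.03,0.1,0],[0.045,0.1,0],[0.045,0.1,0],[0.045,0.1,0],[0.045,0.1,0],[0,0,0]]' --twist '[[0,0,0],[0,0,0],[0,0,0],[0,0,-0.45],[0,0,-0.45],[0,0,-0.45],[0,0,-0.45],[0,0,-0.46],[0,0,-0.46],[0,0,-0.46],[0,0,-0.46],[0,0,0]]' --gripper '[1,1,1,1,1,1,1,1,1,1,1,1]'

```text
time_s: 3.95
tcp_pos: [0.4965, 0.0291, 0.1636]
ee_rot: [[-0.615, -0.788, 0.001], [-0.788, 0.615, 0.0], [-0.001, -0.001, -1.0]]
wrist_force: [-1.2, 0.1, 0.5]
gripper_width: 0.004
```

```bash
python3 - <<'E'
from station import r
from h import *
d={n:r.capture(n) for n in("scene","side")}
pickle.dump(d,open("c2.pkl","wb"))
a=cv2.resize(d["scene"]["image"][170:370,270:430],None,fx=3,fy=3,interpolation=cv2.INTER_CUBIC)
cv2.imwrite("pics/s2a.png",a)
a=cv2.resize(d["side"]["image"][140:325,220:400],None,fx=3,fy=3,interpolation=cv2.INTER_CUBIC)
cv2.imwrite("pics/s2b.png",a)
s=r.sense();print(s["tcp_pos"],s["wrist_force"])
E
```

```text
[0.49632369 0.02884643 0.1635572 ] [-0.52682152  0.55141142  0.52366043]
```

View pics/s2a.png

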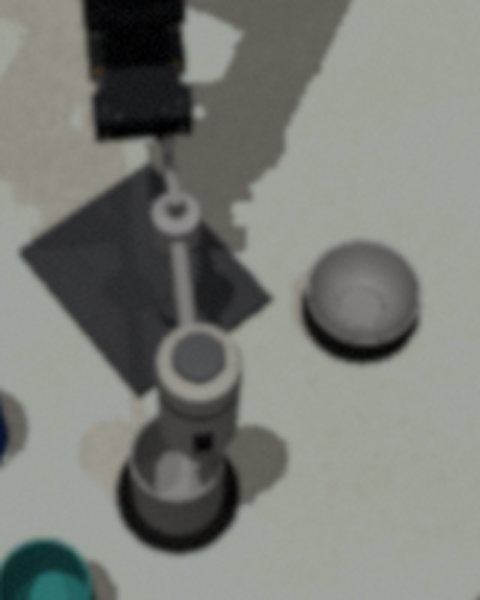

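View pics/s2b.png

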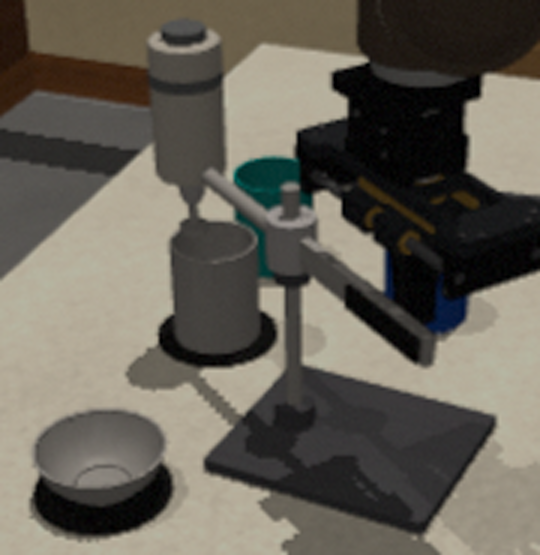

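```bash
cat >> h.py <<'E'
def tri(S,D,a,b):
    P=lambda c:np.array(c["intrinsics"])@np.c_[c["R"],c["t"]]
    X=cv2.triangulatePoints(P(S),P(D),np.array([270+a[0]/3-.33,170+a[1]/3-.33]),np.array([220+b[0]/3-.33,140+b[1]/3-.33])).ravel();return X[:3]/X[3]
E
python3 - <<'E'
from h import *
d=pickle.load(open("c2.pkl","rb"));S=d["scene"];D=d["side"]
post=tri(S,D,(178,206),(290,187));X=tri(S,D,(199,356),(185,32));B=tri(S,D,(179,458),(214,243))
for v in(X,B):
    q=v-post;print(v.round(4),np.hypot(*q[:2]).round(4),np.degrees(np.arctan2(q[1],q[0])).round(2))
print((X-B)[:2])
# overlays: predict stirrer top at candidate angles
for c,n,o in((S,"scene",(270,170)),(D,"side",(220,140))):
    hh=200 if n=="scene" else 185; w=160 if n=="scene" else 180
    im=cv2.resize(c["image"][o[1]:o[1]+hh,o[0]:o[0]+w],None,fx=3,fy=3,interpolation=cv2.INTER_CUBIC)
    for p,zz,rr,col in((B,B[2],.037,(0,255,0)),(X,X[2],.029,(0,0,255)),(X,.104,.012,(0,0,255)),(B,0,.052,(0,255,0)),(post,post[2],.0065,(255,0,255))):
        draw(im,c,circ(p[0],p[1],zz,rr),np.array(o),3,col)
    cv2.imwrite(f"pics/ov_{n}.png",im)
E
```

```text
[ 0.7349 -0.1348  0.2798] 0.1539 -37.83
[ 0.7258 -0.1486  0.0896] 0.1562 -43.88
[0.00901835 0.01383624]
```

View pics/ov_scene.png

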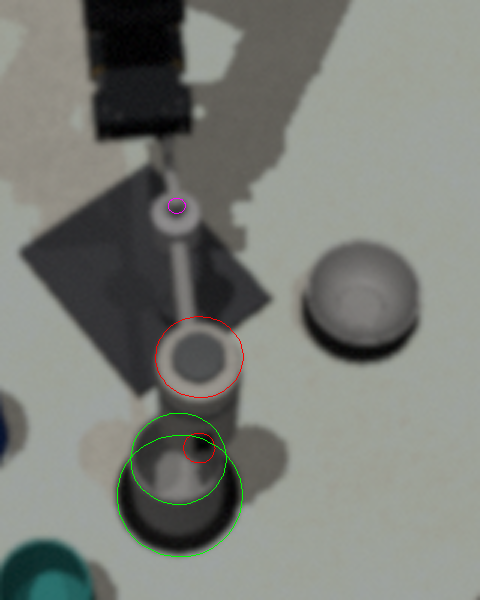

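View pics/ov_side.png

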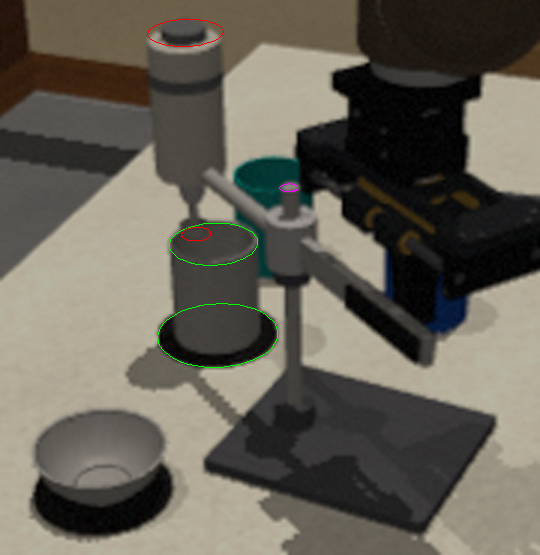

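The triangulated swing is -37.8° and the beaker lies at -43.9°, so about 6° more is needed.

Call:
servo_tool --slide '[[0.032,0.05,0],[0.032,0.05,0],[0.032,0.05,0],[0.032,0.05,0],[0,0,0],[0,0,0]]' --twist '[[0,0,-0.25],[0,0,-0.25],[0,0,-0.25],[0,0,-0.25],[0,0,0],[0,0,0]]' --gripper '[1,1,1,1,1,1]'

```text
time_s: 4.8
tcp_pos: [0.5041, 0.041, 0.1631]
ee_rot: [[-0.695, -0.719, 0.001], [-0.719, 0.695, 0.001], [-0.001, -0.0, -1.0]]
wrist_force: [0.1, -0.1, -0.6]
gripper_width: 0.006
```

```bash
python3 - <<'E'
from station import r
from h import *
d={n:r.capture(n) for n in("scene","side")}
pickle.dump(d,open("c3.pkl","wb"))
a=cv2.resize(d["scene"]["image"][170:370,270:430],None,fx=3,fy=3,interpolation=cv2.INTER_CUBIC)
cv2.imwrite("pics/s3a.png",a)
a=cv2.resize(d["side"]["image"][140:325,220:400],None,fx=3,fy=3,interpolation=cv2.INTER_CUBIC)
cv2.imwrite("pics/s3b.png",a)
s=r.sense();print(s["tcp_pos"],s["wrist_force"])
E
```

```text
[0.50395926 0.04084171 0.1631427 ] [ 0.05565787 -0.16067503 -0.1180407 ]
```

View pics/s3a.png

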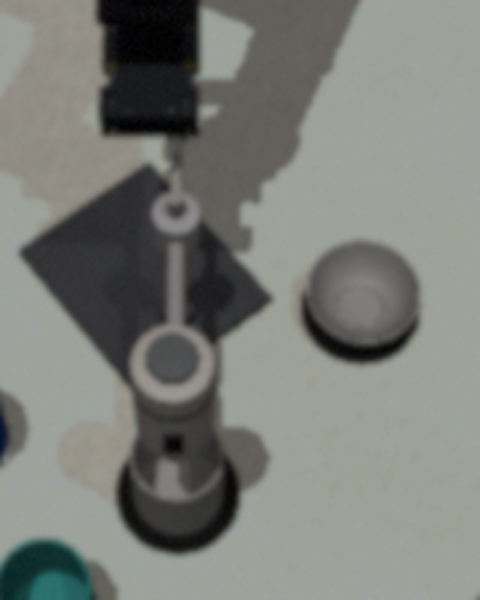

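View pics/s3b.png

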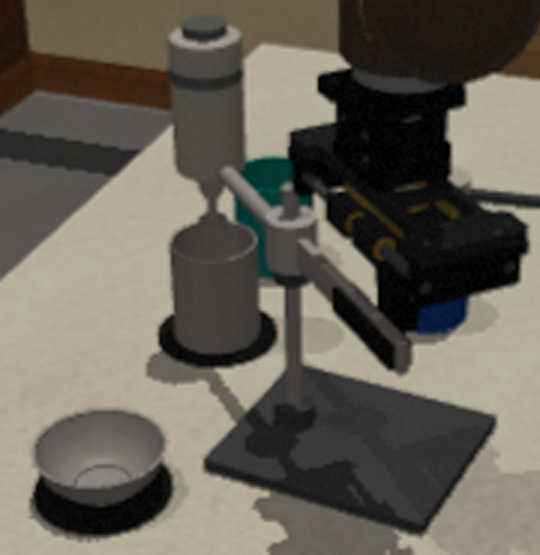

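```bash
python3 - <<'E'
from h import *
d=pickle.load(open("c3.pkl","rb"));S=d["scene"];D=d["side"]
post=tri(S,D,(178,206),(290,187));X=tri(S,D,(173,357),(205,27));B=tri(S,D,(179,458),(214,243))
for v in(X,B):
    q=v-post;print(v.round(4),np.hypot(*q[:2]).round(4),np.degrees(np.arctan2(q[1],q[0])).round(2))
print((X-B)[:2])
E
```

```text
[ 0.7237 -0.1478  0.2806] 0.1541 -44.21
[ 0.7258 -0.1486  0.0896] 0.1562 -43.88
[-0.00209362  0.0007776 ]
```

Shaft and beaker now agree to about 2 mm. I'll back off along the bar's normal, then lift.

Call:
servo_tool --slide '[[-0.15,-0.16,0],[-0.2,-0.21,0],[-0.25,-0.26,0],[-0.25,-0.26,0],[0,-0.2,0.5],[0,-0.3,0.5],[0,-0.5,0],[0,-0.5,0],[0,-0.5,0],[0,0,0],[0,0,0]]' --twist '[[0,0,0],[0,0,0],[0,0,0],[0,0,0],[0,0,0],[0,0,0],[0,0,0],[0,0,0],[0,0,0],[0,0,0],[0,0,0]]' --gripper '[1,1,1,1,1,1,1,1,1,1,1]'

```text
time_s: 6.28
tcp_pos: [0.452, -0.1329, 0.2232]
ee_rot: [[-0.696, -0.718, 0.0], [-0.718, 0.696, 0.0], [-0.0, 0.0, -1.0]]
wrist_force: [-1.0, 0.1, 1.4]
gripper_width: 0.0
```

```bash
python3 - <<'E'
from station import r
from h import *
d={n:r.capture(n) for n in("scene","side")}
pickle.dump(d,open("c4.pkl","wb"))
a=cv2.resize(d["scene"]["image"][170:370,270:430],None,fx=2.4,fy=2.4,interpolation=cv2.INTER_CUBIC)[:440]
b=cv2.resize(d["side"]["image"][140:325,220:400],None,fx=2.3,fy=2.3,interpolation=cv2.INTER_CUBIC)[:420]
a=a[:420];cv2.imwrite("pics/s4.png",np.hstack([a,b]))
o=pickle.load(open("c3.pkl","rb"))
# shift of stirrer top since the last measured picture
for n,(u,v),z in(("scene",(327,289),24),("side",(288,155),24)):
    T=o[n]["image"][v-z:v+z,u-z:u+z];W=d[n]["image"][v-z-8:v+z+8,u-z-8:u+z+8]
    m=cv2.matchTemplate(W,T,cv2.TM_CCOEFF_NORMED);print(n,cv2.minMaxLoc(m)[1],np.array(cv2.minMaxLoc(m)[3])-8)
s=r.sense();print(s["tcp_pos"],s["wrist_force"],s["time_s"])
o=pickle.load(open("c0.pkl","rb"))
for n in d: cv2.imwrite(f"pics/diff_{n}.png",np.clip(cv2.absdiff(o[n]["image"],d[n]["image"])*2,0,255))
E
```

```text
scene 0.9996063709259033 [0 0]
side 0.9991984367370605 [0 0]
[ 0.45244822 -0.13230249  0.22322572] [-0.03682005 -0.31931585  1.50523124] 6.375
```

View pics/s4.png

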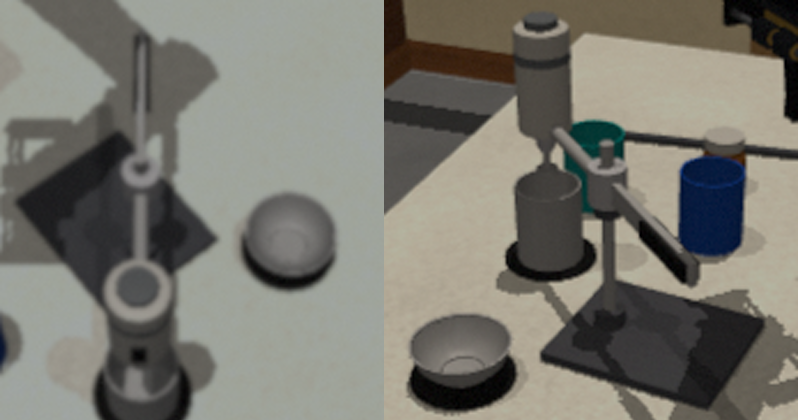

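View pics/diff_scene.png

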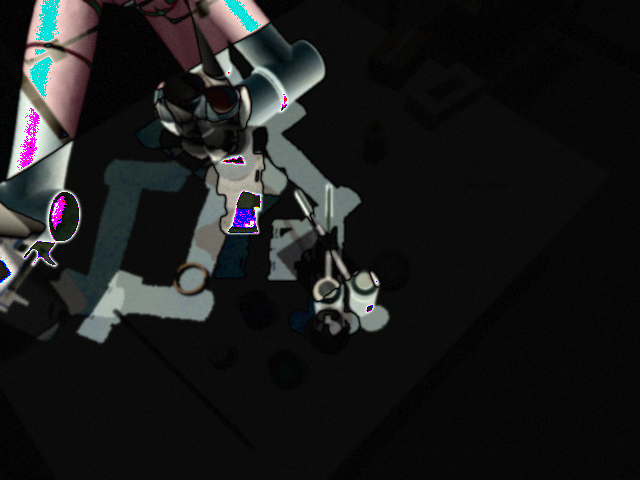

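The stirrer hasn't moved since the release. The difference image shows no moved objects except the bar, the arm and the shadows. In the side view the shaft comes down into the middle of the beaker's mouth at (547,165). Handing in.

```bash
python3 -c "
from station import r
print(r.finish_job())"
```

```text
the job is handed in; nothing more can be done
None
```

The stirrer's shaft now hangs over the steel beaker, about 2 mm from its axis by my camera measurements (12 mm is allowed). I pushed only the right-hand rubber pad, with the gripper shut, and swung the bar about 28° in two gentle strokes. I then backed the fingers off, lifted clear and handed the job in at about 6.4 s; no verdict was reported.

- **Position:** after the last stroke the stirrer stood at -44.2° and the beaker at -43.9°, both as directions seen from the post.
- **At rest:** matching pictures from before and after the fingers left the bar showed no shift of the stirrer in either camera.
- **Other objects:** comparing the scene picture with the starting one showed only the bar, stirrer, arm and shadows changed. I did not view the matching side-camera comparison.
- **Disagreements:** each camera alone placed points about 10 mm apart, so I used both together. Even so, heights came out about 4 mm low and the distances from the post read 154–156 mm instead of 160 mm. This affects stirrer and beaker alike, so it should largely cancel out in the alignment.
- **Contact force:** the wrist force stayed at noise level in every reading. The evidence that the finger pushed the pad is that the bar moved with it, not a force reading.

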